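# Sweep a pair of lens blanks through the tray gate

## Robot

A 6-joint arm with a two-finger parallel gripper is mounted at the origin on a cart in front of the work surface, level with it; the furniture and walls round the work are solid. World frame = base frame: x ahead of the robot, y to its left, z up, the work surface at z = 0. Lengths are in mm, angles in rad, forces in N, time in s.
With the tool pointing down it reaches from about 325 to 875 mm from the base axis. Payload 4.4 kg.
Tool frame: the origin (TCP) lies on the centre line of the jaws, within the pads' length; the fingertips stand ahead of it and the grasp point (between the pads) lies 6 mm ahead of it (ctrl.tcp_to_tips is the z of the fingertips in the tool frame, in mm); z points along the fingers, y is the line along which they close (so a half turn about z gives the same grasp; the last joint's range is limited). The gripper opens to 85 mm and grips with 20 to 120 N. Pads are 22 mm wide; open, the fingers measure 114 mm over their backs; the gripper's body (76 mm by 85 mm) begins 54 mm behind the grasp point. The pads swing forward as they close: fully open they stand 13 mm farther back than shut.
Start: joints at [-1.312, 0.207, 1.542, -0, 1.393, -0.15], TCP at [228.556, -527.627, 256.282] pointing down, gripper open.
Joint ranges: [-2.73, 2.73], [-0.86, 2.22], [0.23, 2.46], [-1.11, 4.25], [0.08, 2.63], [-2.82, 2.82]. Speed limits (rad/s): [2.79, 2.79, 3.14, 3.14, 3.14, 3.14].

## Interface

Orientations are given as a 3x3 rotation matrix whose columns are the frame's x, y, z axes.
In Python, from plant import ctrl, sensors, optics gives the robot as it stands. Calls block until the motion is done:
- ctrl.move_ptp(position, orientation): joint-space move of the TCP to a pose.
- ctrl.move_l(position, rot=None, vel=150, threshold=None): straight line of the TCP; rot=None keeps the orientation; vel is the mean speed in mm/s. With threshold (N) it stops when the force on the tool has changed by that much, and returns True; else False.
- ctrl.set_joints(angles): joint-space move.
- ctrl.gripper_to(opening, force=None): finger opening in mm; force is the grip in N (None keeps the last); returns when the fingers have stopped.
- ctrl.hold(seconds).
- ctrl.solve_ik(position, orientation): joint angles nearest the present ones, or None.
- sensors.read_state(): the state.
- optics.grab_frame(name): name is "scene" or "side" or "wrist"; returns (picture, depth): 400x640x3 uint8, red, green, blue; 400x640 float32, mm along the optical axis (not along the pixel's ray), 0 where there is no reading.
- optics.camera_params(name): a dict with "mtx" (3x3 intrinsics, pixels), "R" (3x3) and "t" (3): a world point X has camera coordinates R X + t; the wrist camera has in their place "T_tool_cam" (4x4, takes a point from camera to tool coordinates, whose origin is the TCP and whose axes are the flange's). Camera axes: x right, y down, z forward; pixel columns grow to the right and rows downward; lengths in mm; the calibration is good to about 2 mm. The wrist camera is an equidistant fisheye: a pixel r from the principal point sees the ray r / f radians off the axis. A picture is of the moment at which its call begins: read the wrist's pose just before it. camera_params takes no time and is no camera call.
A pose or a line that the arm cannot do raises ctrl.MotionError and nothing moves.
- ctrl.finish_job(): hands the job in; it is judged then, once.
The state is a dict: "t": time; "q": joint angles; "qvel": joint speeds; "tau": joint torques, N m; "eef_pos": TCP position; "eef_rot": TCP orientation; "force": force on the tool from outside, world axes, zero at the start; "wrist_torque": the same for the moment, N m; "grip_width": finger opening in mm; "grasp_force": force on a finger pad.
Only numpy, scipy, OpenCV 4.12 (cv2) and the standard library are available. Lean on these libraries where they do the work, as an engineer would, in place of code of your own. Each camera call takes 0.05 s, during which the arm holds its last target. There are 200 camera calls.

## Task

Load the pocket of the lens tray with a matched pair of lens blanks, using the fingertips only to push: push the sliding gate fully open by its black tab, sweep the two small round blanks one at a time through the open gate so that each drops flat into the pocket behind it, then push the gate fully shut again. Leave the larger blank in the pan, lift nothing, and leave the other things on the bench where they are.

Things in the scene. Friction and masses are not known exactly. Their poses are not given: they have to be found in the camera images.
- tray: Lens sorting tray, fixed: grey base plate with aluminium walls, 262 mm (x) by 226 mm (y). Origin: centre of the plate at bench height; z up, x runs from the pan to the pocket. Floor 30 mm above the bench; rim walls 4 mm thick, rolled top 47 mm above the bench. Pan inside: back wall x = -125 mm, sides y = +/-108 mm up to x = -22 mm; from there straight cheeks funnel to the throat.
- throat (a point): Middle of the throat entrance, on the tray floor (tray x = 46, y = 0, z = 30 mm); axes as the tray's. The throat is a straight channel 48 mm wide with rounded lips, from x = 46 mm on; the gate crosses it at x = 60 mm, the pocket opens at x = 72 mm, and an end wall closes it at x = 120 mm.
- pocket (a point): Centre of the pocket's bottom (tray x = 96, y = 0 mm, 6 mm above the bench); axes as the tray's. A square well 48 x 48 mm, open above, 24 mm deep below the tray floor. A blank pushed over its near edge (tray x = 72 mm) tips and drops in by itself. Two blanks lie in it one on the other, the upper one's top 6 mm below the tray floor.
- gate (a joint): Slide of the steel gate blade (3 mm thick, top 46 mm above the bench) that closes the throat: 0 = shut, 0.052 m = fully open, both ends are hard stops; it starts within 8 mm of shut. It opens towards the tray's -y. About 1.5 N of friction; it stays where it is left.
- gate_tab (a point): Centre of the gate's upright black tab, to push by: 16 mm along the tray's x, 12 mm along its y, its sides clear from 46 to 80 mm above the bench (this point is 66 mm above it). At x = 60 mm in the tray frame, y = -44 mm when the gate is shut, -96 mm when open; axes as the tray's.
- blank_a: One of the two small dark lens blanks to be swept in: plain disc 40 mm across, 9 mm thick, upper side slightly dished, 14 to 28 g, sliding easily on the tray. Origin: centre of its underside, z up when it lies flat. Starts flat on the floor in any of three places across the pan (tray x about -58, y about -60, 0 or 60 mm).
- blank_b: The other small blank, the same as blank_a. Either may be swept first.
- blank_large: The large blank of the same kind, 56 mm across, 9 mm thick, about 36 g, which stays in the pan; it lies in the third of the three places. Too wide for the throat. It may be nudged. Origin: centre of its underside.
- specs_2: Black spectacle frame, 48 x 144 x 44 mm, on the bench beyond the pocket end of the tray; bystander. Origin: centre of its underside.
- screwdriver_1: Small red-handled screwdriver, 163 mm long, 13 mm thick, lying on the bench beside the tray's -y side; bystander. Origin: centre of its underside.
- tweezers: Steel tweezers, 126 mm long, 9 mm high, lying on the bench beside the tray's +y side; bystander. Origin: centre of its underside.
- parts_bin: Small blue open bin of screws, 60 x 85 x 28 mm, left behind the tray; bystander. Origin: centre of its underside.
- tape_a: Roll of tan tape lying flat, 92 mm across, 48 mm high, left behind the tray; bystander. Origin: centre of its underside.
There are look-alikes about, which are no part of the job. What is shaped like the blank_b but red is not meant.

How it is judged (in metres and radians):
On the way, in this order (a step that is already met when the one before it is completed fails the run):
1. the gate is pushed open (value of joint gate above 0.046 m), for 0.1 s.
2. one small blank lies flat in the pocket, the other not yet (((horizontal distance between blank_a and pocket below 0.008 m and z of blank_a in the frame of pocket below 0.012 m and angle between blank_a's own z axis and vertical below 0.15 rad) or (horizontal distance between blank_b and pocket below 0.008 m and z of blank_b in the frame of pocket below 0.012 m and angle between blank_b's own z axis and vertical below 0.15 rad))), for 0.2 s.
3. both small blanks lie flat in the pocket (horizontal distance between each of blank_a, blank_b and pocket below 0.008 m and z of each of blank_a, blank_b in the frame of pocket below 0.012 m and angle between each of blank_a, blank_b's own z axis and vertical below 0.15 rad), for 0.2 s.
At the end, for the whole second after the job is handed in: Both small blanks lie flat and still in the pocket, one on the other (within 8 mm of its centre, tilted less than 0.15 rad), the gate is shut to within 5 mm, and the large blank lies flat on the floor of the pan (all of step 3 and linear speed of each of blank_a, blank_b below 0.02 m/s and value of joint gate below 0.005 m and x of blank_large in the frame of tray between -0.125 and 0.03 m and y of blank_large in the frame of tray between -0.108 and 0.108 m and z of blank_large in the frame of tray above 0.025 m and angle between blank_large's own z axis and vertical below 0.1 rad); the robot touches nothing.
It fails at once if a blank is lifted off the tray (underside more than 12 mm above the floor) (z of any of blank_a, blank_b, blank_large in the frame of tray above 0.042 m).
It fails at once if a bystander on the bench is moved more than 30 mm (distance of any of specs_2, screwdriver_1, tweezers, parts_bin, tape_a from where it was at the start of the episode above 0.03 m).
It also fails if it takes over 54 s, if anything falls off the work surface, if the arm or the gripper's body presses on something with over 40 N, if the wrist force passes 120 N, or if a joint passes its speed limit or range.

## Working session

There is one attempt and no reset: what is moved stays moved. The work goes in short steps, each a Python script; the robot and the scene stay as the last script left them, time stands still between calls to the robot, and variables do not carry over. Pictures are saved under pics/ and viewed, at most 10 in all, crops included, and the job is handed in when it is done.

```bash
ls; mkdir -p pics; python3 - <<'E'
from plant import ctrl, sensors, optics
import cv2,numpy as np
s=sensors.read_state();print(s['t'],s['eef_rot'],ctrl.tcp_to_tips,s['grip_width'])
for n in("scene","side"):
    p,d=optics.grab_frame(n);cv2.imwrite(f'pics/{n}0.png',p[:,:,::-1]);np.save(f'pics/{n}0.npy',d)
    c=optics.camera_params(n);print(n,c)
E
```

```text
pics
0.0 [[ 9.17613405e-01  3.97473591e-01 -6.19261095e-04]
 [ 3.97473949e-01 -9.17610769e-01  2.22199352e-03]
 [ 3.14943095e-04 -2.28507119e-03 -9.99997340e-01]] 25.0 85.53149059959863
scene {'mtx': array([[509.89526718,   0.        , 317.49439013],
       [  0.        , 509.89526718, 200.73627565],
       [  0.        ,   0.        ,   1.        ]]), 'R': array([[-0.84132436, -0.54051743,  0.0037726 ],
       [-0.41191601,  0.63660363, -0.65196704],
       [ 0.34999789, -0.55006974, -0.75823793]]), 't': array([391.1690936 , 379.76959161, 995.05473046])}
side {'mtx': array([[458.90621681,   0.        , 322.48740385],
       [  0.        , 458.90621681, 199.14019619],
       [  0.        ,   0.        ,   1.        ]]), 'R': array([[-0.97969056, -0.19989598,  0.01574839],
       [-0.12721861,  0.55894491, -0.81938759],
       [ 0.1549898 , -0.80474977, -0.57302354]]), 't': array([496.72701232, 212.20467981, 720.16441459])}
```

View pics/scene0.png

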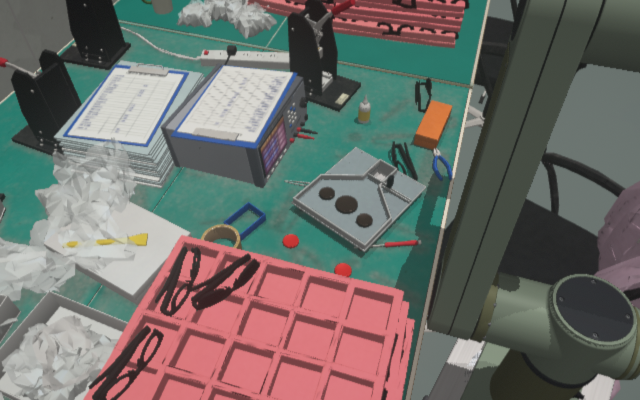

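View pics/side0.png

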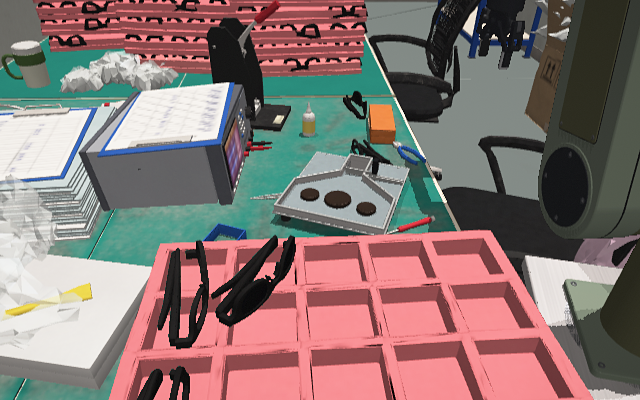

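The scene view shows the tray at about (358,200). The large blank is in the middle at (346,204), with small dark blanks at (326,193) and (364,220). The red discs at (290,241) and (343,270) lie on the bench; they are the wrong colour, so they aren't meant. I'll confirm this in a crop and measure.

```bash
cat > h.py <<'E'
from plant import ctrl, sensors, optics
import cv2, numpy as np
def ray_plane(cam,uv,z):
    c=optics.camera_params(cam);uv=np.atleast_2d(uv).astype(float)
    d=np.c_[uv,np.ones(len(uv))]@np.linalg.inv(c['mtx']).T@c['R']
    o=-c['R'].T@c['t'];return o+d*((z-o[2])/d[:,2])[:,None]
def cloud(cam,dep):
    c=optics.camera_params(cam);v,u=np.mgrid[:400,:640]
    P=np.stack([u,v,np.ones_like(u)],-1)@np.linalg.inv(c['mtx']).T*dep[...,None]
    return (P-c['t'])@c['R']
E
python3 - <<'E'
from h import *
p=cv2.imread('pics/scene0.png')
cv2.imwrite('pics/crop0.png',cv2.resize(p[140:285,265:455],None,fx=4,fy=4,interpolation=cv2.INTER_CUBIC)) 
for cam,z,(r0,r1,c0,c1) in(('scene',39,(180,235,310,380)),('side',39,(180,220,295,380))):
    p=cv2.imread(f'pics/{cam}0.png');m=np.zeros(p.shape[:2],np.uint8)
    m[r0:r1,c0:c1]=(p[r0:r1,c0:c1].max(2)<75)
    n,l,st,ce=cv2.connectedComponentsWithStats(m)
    for i in range(1,n):
        if st[i,4]>40: print(cam,st[i],ce[i].round(1),ray_plane(cam,ce[i],z).round(1))
    P=cloud(cam,np.load(f'pics/{cam}0.npy'))
    for i in range(1,n):
        if st[i,4]>40: print(P[l==i].mean(0).round(1))
P=cloud('scene',np.load('pics/scene0.npy'))
m=(P[...,2]>20)&(P[...,2]<60);m[:140]=0;m[255:]=0;m[:,:285]=0;m[:,430:]=0
n,l,st,ce=cv2.connectedComponentsWithStats(m.astype(np.uint8))
i=1+st[1:,4].argmax();Q=P[l==i];print(st[i],cv2.minAreaRect(Q[:,:2].astype(np.float32)),np.percentile(Q[:,2],[5,50,95]))
E
```

```text
scene [319 188  15  12 143] [326.3 193.5] [[ 575.5 -213.    39. ]]
scene [335 196  22  18 299] [345.9 204.6] [[ 515.3 -208.    39. ]]
scene [356 215  16  13 160] [363.8 220.6] [[ 453.6 -188.1   39. ]]
scene [310 217  27  18 146] [321.3 226.6] [[ 529.5 -117.2   39. ]]
[ 573.1 -209.1   44.3]
[ 513.4 -204.2   44.3]
[ 454.  -189.    37.8]
[ 544.4 -141.1    2.9]
side [300 189  19  12 185] [309.4 194.4] [[ 578.1 -208.5   39. ]]
side [324 191  27  18 368] [337.1 199.3] [[ 518.7 -203.9   39. ]]
side [356 202  20  14 216] [365.6 208.7] [[ 457.4 -184.3   39. ]]
[ 578.8 -211.7   36.9]
[ 518.4 -200.8   41.4]
[ 457.3 -184.1   39.2]
[ 291  147  135  105 7204] ((506.0124816894531, -279.746337890625), (301.6559753417969, 232.8509063720703), 82.40553283691406) [27.57281285 31.59453781 46.2895738 ]
```

View pics/crop0.png

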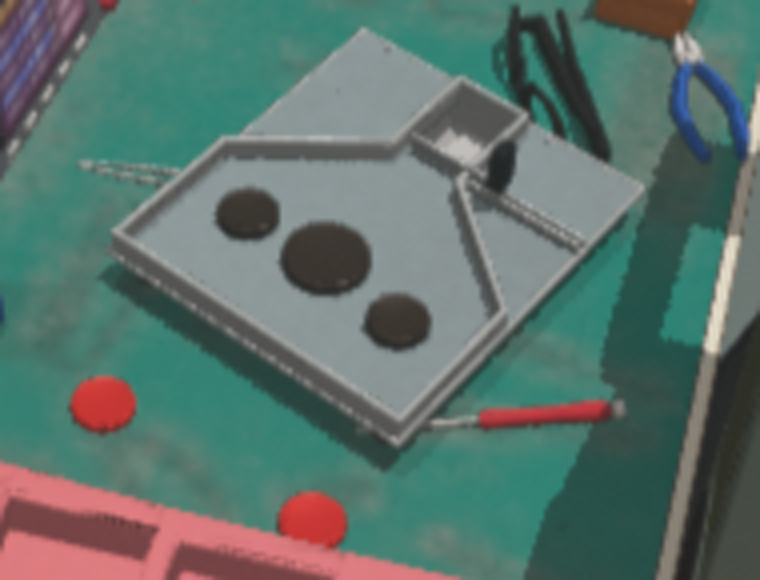

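The crop confirms the targets. The two dark 40 mm discs, at crop (248,213) and (397,320), are the small blanks. The wider one in the middle (326,258) is the large blank, and the red discs outside are not meant. Next is a close wrist view to get accurate poses.

```bash
cat >> h.py <<'E'
def R(ang): # tool down, tool x at -heading
    c,s=-np.cos(ang),-np.sin(ang);return np.array([[c,s,0],[s,-c,0],[0,0,-1.]])
def wrist():
    s=sensors.read_state();p,d=optics.grab_frame('wrist');T=np.eye(4);T[:3,:3]=s['eef_rot'];T[:3,3]=s['eef_pos']
    return p,d,T@optics.camera_params('wrist')['T_tool_cam']
def wray(T,uv,z):
    k=optics.camera_params('wrist')['mtx'];uv=np.atleast_2d(uv).astype(float)
    x=(uv-k[:2,2])/k[0,0];r=np.linalg.norm(x,axis=1)+1e-9
    d=np.c_[x*(np.sin(r)/r)[:,None],np.cos(r)]@T[:3,:3].T;o=T[:3,3]
    return o+d*((z-o[2])/d[:,2])[:,None]
E
python3 - <<'E'
from h import *
c=optics.camera_params('wrist');print(c)
a=np.deg2rad(-98)
off=R(a)@c['T_tool_cam'][:3,3]
tgt=np.array([507,-262,280.]);tgt[:2]-=off[:2]
print(tgt,ctrl.solve_ik(tgt,R(a)))
ctrl.move_ptp(tgt,R(a)); ctrl.hold(.2)
p,d,T=wrist();cv2.imwrite('pics/w0.png',p[:,:,::-1]);np.savez('pics/w0.npz',d=d,T=T);print(T.round(3),sensors.read_state()['t'],sensors.read_state()['q'])
E
```

```text
{'mtx': array([[309.70691629,   0.        , 318.53661599],
       [  0.        , 309.70691629, 201.50265091],
       [  0.        ,   0.        ,   1.        ]]), 'T_tool_cam': array([[-1.28552714e-04, -9.65174048e-01, -2.61608564e-01,
         6.48663271e+01],
       [ 9.99998952e-01,  2.53102657e-04, -1.42518536e-03,
        -8.26109221e-01],
       [ 1.44176574e-03, -2.61608474e-01,  9.65173004e-01,
        -1.18487303e+02],
       [ 0.00000000e+00,  0.00000000e+00,  0.00000000e+00,
         1.00000000e+00]])}
[ 498.79042169 -326.35002467  280.        ] [-7.24503540e-01  2.33784054e-01  1.45926377e+00 -4.44089210e-16
  1.44854483e+00 -5.84877200e-01]
[[ 9.90000e-01 -1.36000e-01 -3.90000e-02  5.06052e+02]
 [-1.42000e-01 -9.56000e-01 -2.57000e-01 -2.61880e+02]
 [-2.00000e-03  2.60000e-01 -9.66000e-01  3.98339e+02]
 [ 0.00000e+00  0.00000e+00  0.00000e+00  1.00000e+00]] 1.625 [-7.26480397e-01  2.33822289e-01  1.45940134e+00 -1.16889505e-04
  1.44851212e+00 -5.84815403e-01]
```

View pics/w0.png

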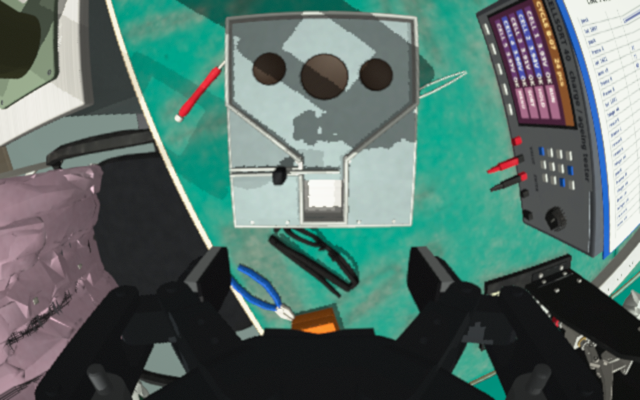

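The wrist view shows the tray from above: pan at the top, pocket at (323,193), tab at (280,175). The blanks are at (269,69), (324,76) and (376,74), and the front plate corners at (235,227) and (411,226). I'll make a rough pose from the corners, then rectify into the tray frame with a model overlay to refine it.

```bash
python3 - <<'E'
from h import *
Z=np.load('pics/w0.npz');T=Z['T'];p=cv2.imread('pics/w0.png')
a,b=wray(T,[[235,227],[411,226]],30)[:,:2];print(a,b,np.linalg.norm(b-a))
y=(b-a)/np.linalg.norm(b-a);x=np.array([y[1],-y[0]]);o=(a+b)/2-131*x
# side check by depth cloud
print('yaw',np.rad2deg(np.arctan2(x[1],x[0])),'o',o)
k=optics.camera_params('wrist')['mtx']
def proj(P):
    c=(P-T[:3,3])@T[:3,:3];r=np.linalg.norm(c[...,:2],axis=-1);th=np.arctan2(r,c[...,2])
    return c[...,:2]/r[...,None]*th[...,None]*k[0,0]+k[:2,2]
s=2.
def rect(z):
    v,u=np.mgrid[:520,:600];X=u/s-150;Y=130-v/s
    W=np.stack([o[0]+X*x[0]+Y*y[0],o[1]+X*x[1]+Y*y[1],np.full(X.shape,z*1.)],-1)
    m=proj(W).astype(np.float32);return cv2.remap(p,m[...,0],m[...,1],cv2.INTER_LINEAR)
I=rect(30)
px=lambda q:tuple(int(round(t)) for t in((q[0]+150)*s,(130-q[1])*s))
for A,B in(((131,-113),(131,113)),((46,113),(131,113)),((46,-113),(131,-113))):cv2.line(I,px(A),px(B),(0,0,255),1)
cv2.rectangle(I,px((72,24)),px((120,-24)),(255,0,0),1)
J=rect(47)
cv2.rectangle(J,px((-129,112)),px((-129,-112)),(0,0,255),1)
for sg in(1,-1):
    cv2.line(J,px((-125,108*sg)),px((-22,108*sg)),(0,0,255),1);cv2.line(J,px((-22,108*sg)),px((46,24*sg)),(0,255,255),1)
out=np.hstack([I[:, 330:],J[:, :430]])
cv2.imwrite('pics/rect0.png',out)
# blanks at z=39
m=((p.max(2)<78)).astype(np.uint8);m[:45]=0;m[105:]=0;m[:,:240]=0;m[:,400:]=0
n,l,st,ce=cv2.connectedComponentsWithStats(m)
for i in range(1,n):
    if st[i,4]>150:
        c=wray(T,ce[i],39)[0,:2];print(st[i],ce[i],c,'tray',(c-o)@x,(c-o)@y)
E
```

```text
[ 379.3628744  -378.58520787] [ 605.70994339 -409.60307518] 228.46247773441738
yaw -97.80302526676032 o [ 510.32200178 -264.30711334]
[253  52  33  33 819] [269.43956044  68.01587302] [ 458.30649764 -192.18287347] tray -64.39438299605588 -61.32603105355123
[359  58  34  33 857] [375.7957993   74.45857643] [ 578.52427243 -216.76391876] tray -56.36265461220267 61.115924587082546
[300  60  48  40 950] [319.00736842  83.97578947] [ 511.8904384  -220.26840135] tray -43.843886485620125 -4.425128810999448
```

View pics/rect0.png

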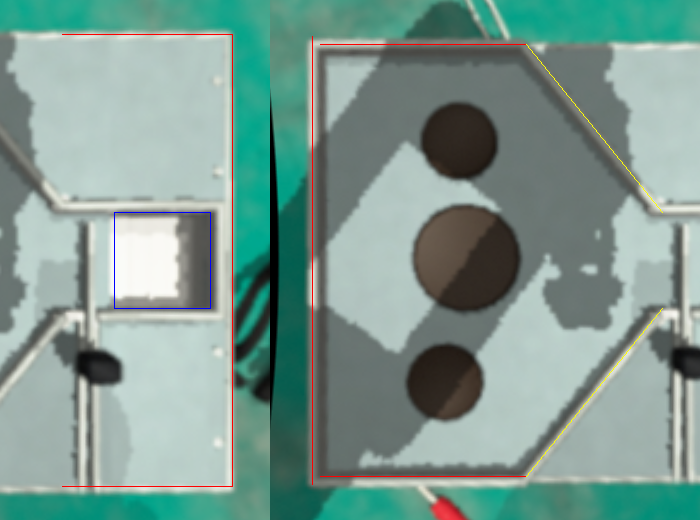

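The overlay shows the tray about 1.5 mm toward −x and 1 mm toward −y from the rough pose, so I'm correcting by that. The blanks in the tray frame are: a (−63,−60), b (−55,62), large (−52,2). Opening the gate now.

```bash
cat >> h.py <<'E'
YAW=np.deg2rad(-97.8);O=np.array([509.5,-262.7])
ex=np.array([np.cos(YAW),np.sin(YAW)]);ey=np.array([-ex[1],ex[0]])
def W(x,y,tip): # tray xy, height of fingertips above the bench
    return np.r_[O+x*ex+y*ey,tip+ctrl.tcp_to_tips]
def tray():
    s=sensors.read_state();d=s['eef_pos'][:2]-O
    return np.round([d@ex,d@ey,s['eef_pos'][2]-ctrl.tcp_to_tips,*s['force'],s['t']],2)
E
python3 - <<'E'
from h import *
ctrl.gripper_to(8); print(sensors.read_state()['grip_width'],tray())
ctrl.move_ptp(W(60,-10,100),R(YAW))
print(ctrl.move_l(W(60,-10,54),R(YAW),vel=120,threshold=8),tray())
print(ctrl.move_l(W(60,-45,54),vel=60,threshold=12),tray())
print(ctrl.move_l(W(60,-85,54),vel=60,threshold=12),tray())
E
```

```text
7.579443705112451 [ 64.44  -1.95 254.98   0.31   0.42   0.43   2.34]
False [60.57 -9.13 55.13  0.49 -0.78  0.14  3.54]
False [ 59.7  -45.73  53.65   0.67  -0.26   0.06   4.28]
True [ 59.98 -70.23  54.1    3.63  -0.71   0.15   4.78]
```

```bash
python3 - <<'E'
from h import *
print(ctrl.move_l(W(60,-76,54),vel=30,threshold=15),tray())
ctrl.hold(.1);print(tray())
ctrl.move_l(W(60,-66,54),vel=100);ctrl.move_l(W(60,-60,110),vel=200)
c=W(40,0,300); ctrl.move_ptp(c,R(YAW));ctrl.hold(.1)
p,d,T=wrist();cv2.imwrite('pics/w1.png',cv2.resize(p[:300,150:490],None,fx=2,fy=2)[:,:,::-1]);np.savez('pics/w1.npz',T=T,p=p);print(tray())
E
```

```text
True [ 60.   -70.2   54.3    4.17  -1.28  -0.76   4.98]
[ 60.   -70.18  54.27   2.78  -0.69   1.07   5.08]
[ 3.9590e+01 -1.6100e+00  2.9634e+02 -8.3000e-01  7.0000e-02 -6.3000e-01
  6.7300e+00]
```

View pics/w1.png

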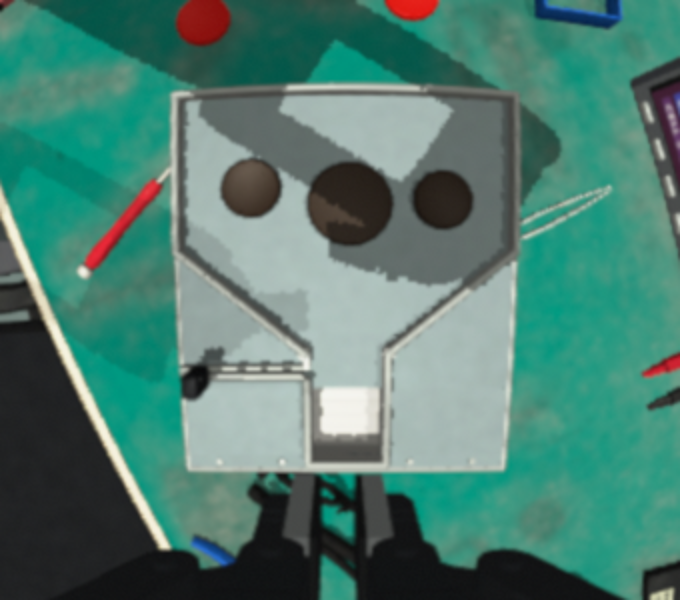

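The gate is fully open, with the tab at its −y stop, and the contact position agrees with the model to about 1 mm. I'll cross-check the tray pose and blanks from this second view.

```bash
python3 - <<'E'
from h import *
T=np.load('pics/w1.npz')['T']
f=lambda u,v,z:(lambda d:np.round([d@ex,d@ey],1))(wray(T,[[u/2+150,v/2]],z)[0,:2]-O)
print('front corners',f(189,470,30),f(504,470,30),'exp 131 -+113')
print('rear rim',f(172,93,47),f(518,93,47),'exp -129 -+112')
print('lips',f(311,352,47),f(386,352,47),'blanks',f(251,187,39),f(350,203,39),f(443,199,39))
E
```

```text
front corners [ 132.9 -112.6] [132.7 115.4] exp 131 -+113
rear rim [-127.8 -111.2] [-128.2  111.1] exp -129 -+112
lips [ 44.2 -22.1] [44.1 26.2] blanks [-63.  -60.5] [-51.6   2.9] [-55.4  62.7]
```

```bash
cat >> h.py <<'E'
O=O+.6*ex+.8*ey;YAW=np.deg2rad(-97.55)
ex=np.array([np.cos(YAW),np.sin(YAW)]);ey=np.array([-ex[1],ex[0]])
L=30.6;TIP=32.8
def pose(c,phi,back=0,tip=TIP):
    h=np.array([np.cos(phi),np.sin(phi)]);q=np.asarray(c)-(L+back)*h
    return W(*q,tip),R(YAW+phi)
def sweep(c0,phi0,x1=38,xend=97,n=11,vel=60):
    from scipy.interpolate import CubicHermiteSpline
    c0=np.array(c0,float);c1=np.array([x1,0.]);m=1.0*np.linalg.norm(c1-c0)
    s=CubicHermiteSpline([0,1],[c0,c1],[m*np.array([np.cos(phi0),np.sin(phi0)]),[m*.8,0]])
    P=[(s(t),np.arctan2(*s(t,1)[::-1])) for t in np.linspace(0,1,n)]
    path=[pose(c,f) for c,f in P]
    up=pose(c0,P[0][1],back=9,tip=80);dn=pose(c0,P[0][1],back=9)
    return up,dn,path,P
E
python3 - <<'E'
from h import *
for c,f in(((-56,62.2),-.35),((-64,-61),.35)):
    up,dn,path,P=sweep(c,f)
    for c,f in P: print(c.round(),round(np.rad2deg(f)),end=' | ')
    print()
    ok=[ctrl.solve_ik(*q) is not None for q in [up,dn]+path];print(ok,ctrl.solve_ik(*path[5]))
E
```

```text
[-56.  62.] -20 | [-46.  57.] -30 | [-36.  51.] -36 | [-26.  43.] -40 | [-16.  35.] -42 | [-7. 26.] -42 | [ 2. 18.] -40 | [11. 11.] -36 | [20.  5.] -29 | [29.  1.] -17 | [38.  0.] 0 | 
[True, True, True, True, True, True, True, True, True, True, True, True, True] [-5.46567344e-01  5.02717423e-01  1.59508717e+00 -4.44089210e-16
  1.04378806e+00  3.23100850e-01]
[-64. -61.] 20 | [-53. -56.] 28 | [-42. -49.] 34 | [-32. -42.] 37 | [-21. -34.] 39 | [-11. -25.] 39 | [ -1. -18.] 37 | [  9. -11.] 33 | [19. -5.] 26 | [28. -1.] 15 | [38.  0.] 0 | 
[True, True, True, True, True, True, True, True, True, True, True, True, True] [-6.08888861e-01  3.49920627e-01  1.82524911e+00 -4.44089210e-16
  9.66422914e-01 -1.15339729e+00]
```

```bash
cat >> h.py <<'E'
def run(c0,phi0):
    up,dn,path,P=sweep(c0,phi0)
    ctrl.move_ptp(*up);print(ctrl.move_l(*dn,vel=120,threshold=8),tray())
    for p,r in path:
        if ctrl.move_l(p,r,vel=60,threshold=12): print('STOP',tray());return
    print(tray())
    for x,v in((62,60),(80,50),(97,40)):
        if ctrl.move_l(*pose((x,0),0),vel=v,threshold=12): print('STOP',x,tray());return
    print(tray())
def look(name,x=0,y=0):
    ctrl.move_ptp(W(x,y,285),R(YAW));ctrl.hold(.1)
    p,d,T=wrist();cv2.imwrite(f'pics/{name}.png',cv2.resize(p[:300,150:490],None,fx=2,fy=2)[:,:,::-1]);np.savez(f'pics/{name}.npz',T=T,p=p);print(tray())
E
python3 - <<'E'
from h import *
run((-56,62.2),-.35)
p,r=pose((90,0),0);ctrl.move_l(p,r,vel=100);p[2]+=60;ctrl.move_l(p,vel=200)
look('w2',40,0)
E
```

```text
False [-9.260e+01  7.619e+01  3.342e+01 -2.900e-01 -8.000e-02  3.900e-01
  8.320e+00]
[ 7.22  0.44 32.89 -0.35 -0.66 -0.23 12.25]
[ 6.659e+01 -6.000e-02  3.278e+01 -2.800e-01 -2.800e-01 -1.000e-02
  1.388e+01]
[ 3.9440e+01 -1.3100e+00  2.8112e+02 -1.7000e-01 -1.1400e+00  6.4000e-01
  1.5520e+01]
```

View pics/w2.png

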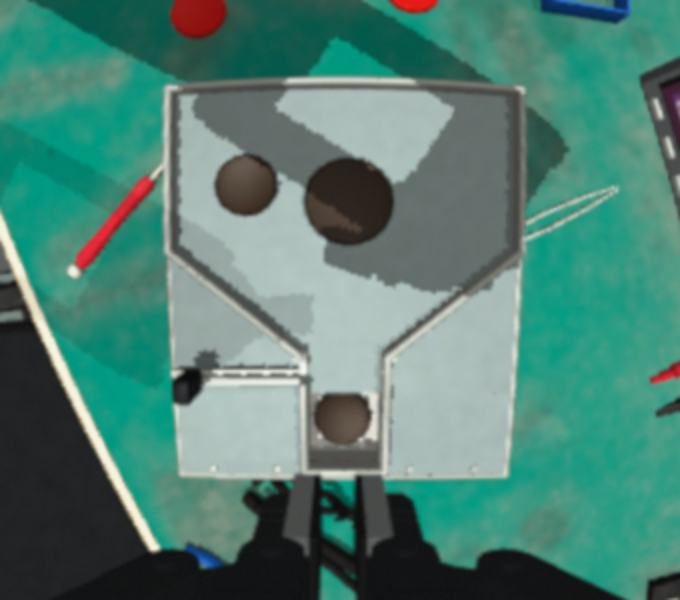

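Blank b lies flat in the pocket at (342,418). The large blank at (349,200) and blank a at (246,185) have not moved. Now sweeping a.

```bash
python3 - <<'E'
from h import *
run((-64,-61),.35)
p,r=pose((90,0),0);ctrl.move_l(p,r,vel=100);p[2]+=60;ctrl.move_l(p,vel=200)
look('w3',40,0)
E
```

```text
False [-100.52  -73.62   33.44   -0.96    0.17    0.5    17.08]
[ 6.96 -0.53 32.61 -0.46  0.59  0.27 21.07]
[66.56 -0.07 32.75  0.86  0.13 -0.25 22.7 ]
[ 39.46  -1.31 281.11  -0.57  -0.77   0.38  24.34]
```

View pics/w3.png

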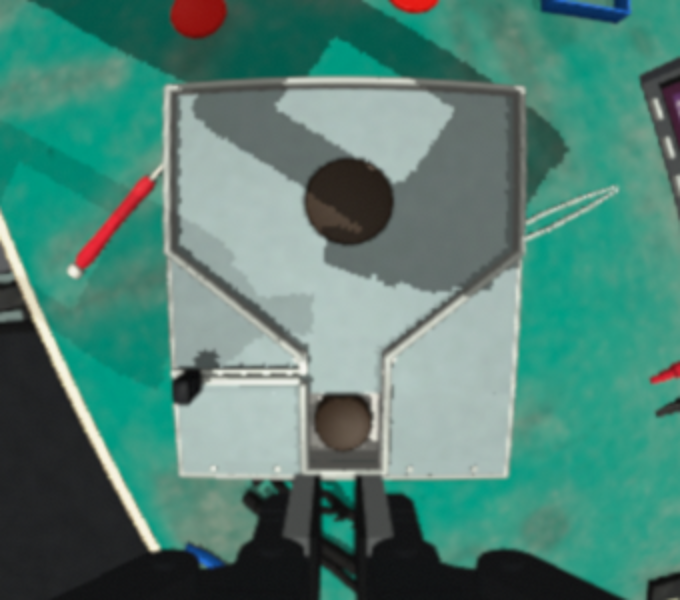

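Both small blanks are stacked flat in the pocket at (343,421), and the large blank is untouched. Now closing the gate from the tab's −y side.

```bash
python3 - <<'E'
from h import *
ctrl.move_ptp(W(60,-132,110),R(YAW))
print(ctrl.move_l(W(60,-132,54),R(YAW),vel=120,threshold=8),tray())
print(ctrl.move_l(W(60,-112,54),vel=60,threshold=12),tray())
print(ctrl.move_l(W(60,-58,54),vel=60,threshold=12),tray())
print(ctrl.move_l(W(60,-58,54),vel=30,threshold=15),tray())
ctrl.move_l(W(60,-76,54),vel=100);ctrl.move_l(W(60,-85,110),vel=200)
look('w4',40,0)
E
```

```text
False [ 6.0540e+01 -1.3101e+02  5.4740e+01 -5.0000e-02 -1.1400e+00  9.1000e-01
  2.5840e+01]
False [  60.17 -111.28   54.27   -0.41    0.23    0.43   26.32]
True [ 59.79 -66.85  53.28  -1.2    0.42   0.88  27.07]
True [ 59.33 -66.92  52.52  -1.41  -1.05   1.06  27.32]
[ 3.9600e+01 -1.7800e+00  2.8149e+02  4.4000e-01  2.0000e-02 -2.2000e-01
  2.8960e+01]
```

View pics/w4.png

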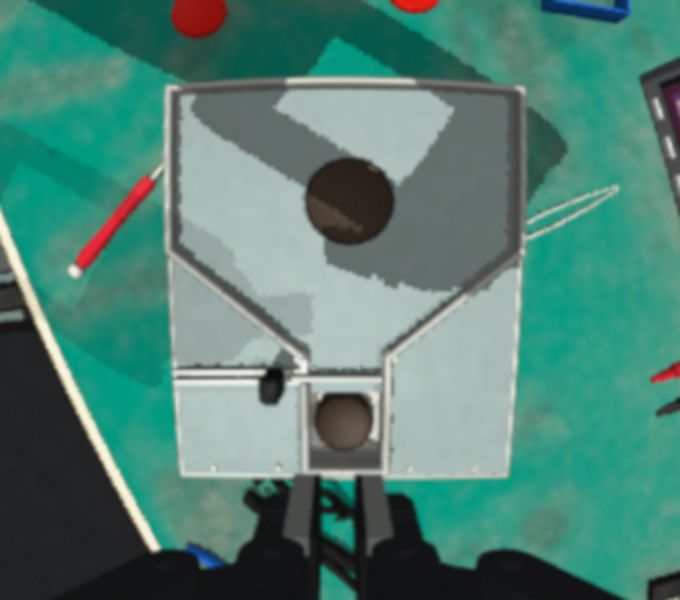

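The blade now spans the whole throat (row 378, reaching the far wall at 385), and the fingers met the shut stop twice. The stack is flat at (344,421) and the large blank is still in the pan at (350,201). Handing in.

```bash
python3 -c "
from plant import ctrl
print(ctrl.finish_job())"
```

```text
the job is handed in; nothing more can be done
None
```

The job is handed in: the last picture shows both small blanks stacked flat in the pocket, the gate shut against its stop and the large blank still in the pan, at about 29 s of the 54 s allowed; the hand-in call returned no verdict.

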